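# Set the slide gate of a small-parts hopper

## Robot

A 6-joint arm with a two-finger parallel gripper is mounted at the origin on a cart in front of the work surface, level with it; the furniture and walls round the work are solid. World frame = base frame: x ahead of the robot, y to its left, z up, the work surface at z = 0. Lengths are in m, angles in rad, forces in N, time in s.
With the tool pointing down it reaches from about 0.25 to 0.775 m from the base axis. Payload 4 kg.
Tool frame: the origin (TCP) lies midway between the tips of the shut fingers; the grasp point (between the pads) lies 19 mm behind it; z points along the fingers, y is the line along which they close (so a half turn about z gives the same grasp; the last joint's range is limited). The gripper opens to 85 mm and grips with 20 to 120 N. Pads are 22 mm wide; open, the fingers measure 114 mm over their backs; the gripper's body (76 mm by 85 mm) begins 54 mm behind the grasp point. The pads swing forward as they close: fully open they stand 13 mm farther back than shut.
Start: joints at [1.089, 0.087, 1.371, -0, 1.684, -0.103], TCP at [0.203, 0.511, 0.231] pointing down, gripper open.
Joint ranges: [-3.1, 3.1], [-0.76, 2.03], [0.27, 2.55], [-1.08, 4.22], [0.17, 2.65], [-2.57, 2.57]. Speed limits (rad/s): [2.79, 2.79, 3.14, 3.14, 3.14, 3.14].

## Interface

Orientations are given as a rotation vector (axis times angle).
In Python, from workcell import readout, eyes, job gives the robot as it stands.
- The arm moves only by the tool servo_tool, never from a script. Its argument "commands" is a list that holds one entry, the list of rows, each a list of 6 numbers: the shift along the tool's x, y, z scaled (see below), then the turn, a rotation vector about the tool's x, y, z scaled (see below). In form: [[[dx, dy, dz, ax, ay, az], ...]]. A call has exactly 5 rows; each row shifts and turns the commanded pose from where the row before left it, along the tool's axes as they then stand; what a row does not reach is not made up. The controller multiplies each number of a shift by 2.5 cm and each number of a turn by 8 degrees. A row lasts 1/10 s, in which the tool goes at most 50 mm and 8.59 degrees, less where a joint would pass 70% of its speed; a pose out of reach is approached as far as the arm can. A call with a number of a shift or a turn outside -1 to 1 is refused whole. A call with a gripper value outside its range is refused whole. "jaw" is the closure, from -1 (fully open) to 1 (shut), set as the call begins (left out, the last holds). The fingers move at their own pace and stop on an object; "grip_force" is the grip in N (left out, the last holds). Time passes only in rows, so rows that do not move let the fingers close, or fill a call up. It gives the time, the measured TCP pose, the force, the opening and the grip force at its end, in the units of the state.
- readout.observe(): the state, without advancing time (a new reading comes with each control period).
- eyes.capture(name): name is "side" or "top" or "wrist"; returns a dict with "color" (480x640x3 uint8, blue, green, red), "range_z" (480x640 float32, m along the optical axis (not along the pixel's ray), 0 where there is no reading), "fovy" (degrees; the focal length in pixels is half the picture's height over the tangent of half this angle, whatever the lens; pixels are square), "cx", "cy" (the principal point, pixels), "distortion" ([k1, k2, p1, p2, k3] as OpenCV has them; the pictures are not rectified), "origin" and "attitude" of the camera in the world. Camera axes: x right, y down, z forward; pixel columns grow to the right and rows downward; lengths in m; the calibration is good to about 2 mm. A picture is of the moment at which its call begins.
- job.job_done(): hands the job in; it is judged then, once.
The state is a dict: "time_s": time; "joint_positions": joint angles; "qvel": joint speeds; "joint_efforts": joint torques, N m; "position": TCP position; "ee_rot": TCP orientation; "force": force on the tool from outside, world axes, zero at the start; "torque": the same for the moment, N m; "grip_width": opening from 0.0 (shut) to 1.0 (fully open); "grip_force": force on a finger pad.
Only numpy, scipy, OpenCV 4.12 (cv2) and the standard library are available. Lean on these libraries where they do the work, as an engineer would, in place of code of your own. Each camera call takes 0.05 s, during which the arm holds its last target. There are 200 camera calls.

## Task

Get the red-knobbed parts hopper ready for filling: pull its stiff slide gate open until the white line on the gate lines up with the green pointer clamped on the rail, then let go. Do not shift the pointer, and leave the gate with the blue knob shut.

Things in the scene. Friction and masses are not known exactly. Their poses are not given: they have to be found in the camera images.
- red_knob (a point): Centre of the upright round red knob on the gate to open, 24 mm across, 115 mm above the worktop (knob from 78 to 140 mm); grip it from above in any direction. x axis: level, from knob back to the grey hopper; y: to its left rail; z up. Pull straight along -x, roughly toward the robot. Rail tops are 78 mm up, 44 mm or more to each side. The shut gate's knob is 76 mm from the hopper's front wall.
- red_line (a point): Middle of the 5 mm wide white line across the red-knobbed dark steel gate plate, 35 mm behind the knob's centre (toward the hopper), 75 mm above the worktop; moves with the gate. Axes as the red knob's. The gate slides level with about 9 N of friction, has no spring, stays where it is left, and has its stop 90 mm from shut.
- red_pointer (a point): Tip of the green pointer clamped on the left (+y) rail of the red-knobbed hopper, 29 mm left of the gate's middle line, 80 mm above the worktop; clamp 18 mm long, top 86 mm up. It starts 25 to 75 mm in front of the white line, differently each time. Axes as the red knob's: the gate is set when line and pointer agree along x.
- blue_knob (a point): Centre of the like knob in blue on a second, identical hopper, which has a green pointer too; 115 mm above the worktop. Its gate stays shut. The hoppers (102 mm wide, 149 mm high, turned by up to 10 degrees or so) stand one on each side of the red tool tin, either way round.

How it is judged:
By the outcome, as a careful person would: the job done as asked, in the order asked, and still so for the second after the job is handed in, with the robot touching nothing.
It also fails if it takes over 32 s, if anything falls off the work surface, if the arm or the gripper's body presses on something with over 40 N, if the wrist force passes 120 N, or if a joint passes its speed limit or range.

## Working session

There is one attempt and no reset: what is moved stays moved. The work goes in short steps, Python scripts to look and compute and a tool call to move; the robot and the scene stay as the last step left them, time stands still between calls to the robot, and variables do not carry over. Pictures are saved under pics/ and viewed, at most 10 in all, crops included, and the job is handed in when it is done.

Besides the shell and the picture viewer there is one more tool, called after "Request:" as name([rows], argument=value, ...), one row to a line, values as JSON. servo_tool: Moves the arm, as the interface text tells. Shifts and turns lie within -1 to 1; 1 stands for 2.5 cm of shift or 8 degrees of turn. Its arguments: {"type":"object","properties":{"commands":{"type":"array"},"jaw":{"type":"number"},"grip_force":{"type":"number"}},"required":["commands"]}

```bash
mkdir -p pics
cat > h.py <<'E'
import numpy as np, cv2
from workcell import readout, eyes, job
def cap(n,f):
    c=eyes.capture(n); cv2.imwrite('pics/'+f+'.png',c['color']); np.savez('pics/'+f+'.npz',**{k:np.asarray(v) for k,v in c.items()}); return c
def K(c):
    f=240/np.tan(np.radians(float(c['fovy']))/2); return np.array([[f,0,float(c['cx'])],[0,f,float(c['cy'])],[0,0,1.]])
def rot(c):
    a=np.asarray(c['attitude'],float)
    return a if a.shape==(3,3) else cv2.Rodrigues(a)[0]
def rays(c,uv):
    p=cv2.undistortPoints(np.float64(uv).reshape(-1,1,2),K(c),np.float64(c['distortion']))[:,0]
    return np.c_[p,np.ones(len(p))]@rot(c).T
def onz(c,uv,z):
    r=rays(c,uv); o=np.asarray(c['origin']); return o+r*((z-o[2])/r[:,2])[:,None]
def depth(c,uv):
    uv=np.int32(uv).reshape(-1,2); d=c['range_z'][uv[:,1],uv[:,0]]; return np.asarray(c['origin'])+rays(c,uv)*d[:,None]
E
python3 - <<'E'
from h import *
for n in('top','side'):
    c=cap(n,n+'0'); print(n,c['origin'],c['attitude'],c['fovy'],c['distortion'])
    hsv=cv2.cvtColor(c['color'],cv2.COLOR_BGR2HSV)
    for nm,lo,hi in(('red',0,8),('blue',100,130),('green',40,85)):
        m=cv2.inRange(hsv,(lo,110,50),(hi,255,255))
        k,_,s,ce=cv2.connectedComponentsWithStats(m)
        for i in range(1,k):
            if s[i,4]>25:
                ys,xs=np.where(_==i); P=depth(c,np.c_[xs,ys]); print(nm,s[i],ce[i].round(1),np.median(P,0).round(3), P[:,2].max().round(3))
o=readout.observe();print(o)
a,b=[cv2.imread(f'pics/{n}0.png') for n in('top','side')]
E
```

```text
top [ 0.28777516 -0.01237634  1.44045091] [-2.12210234  2.14891973 -0.18971736] 42.673981357558574 [0.01264412 0.         0.         0.         0.        ]
red [ 343  122   75   49 1782] [377.9 144.9] [ 0.711 -0.144  0.134] 1.44
red [191 234  16  15 161] [199.  240.6] [0.501 0.245 0.136] 0.144
red [300 250   7   7  33] [302.4 252.7] [0.472 0.022 0.131] 0.139
red [  0 255   7  16  63] [  2.1 260.8] [0.48  0.726 0.007] 0.016
red [285 271  12   4  34] [291.3 272.3] [0.427 0.043 0.156] 0.163
red [355 278  12   7  48] [361.  280.8] [ 0.408 -0.101  0.156] 0.161
red [324 280  19   5  47] [333.1 282.1] [ 0.405 -0.044  0.157] 0.166
blue [  35  129   72   98 2676] [ 57.1 165.2] [0.706 0.604 0.072] 1.44
blue [  51  131   77   99 1455] [112.6 187.2] [0.637 0.448 0.048] 1.44
blue [428 229  16  15 162] [435.2 236.5] [ 0.504 -0.266  0.136] 1.44
side [ 0.30322739 -0.86224266  0.82917587] [-2.24261162  0.25990688 -0.12990379] 46.68535022690918 [0.01445769 0.         0.         0.         0.        ]
red [290  14  14  12 151] [296.4  19.6] [0.675 1.13  0.184] 0.197
red [289  52  14   4  36] [295.5  54
[... 658 characters left out ...]
': 0.1, 'joint_positions': array([ 1.08886664e+00,  8.78975014e-02,  1.37212388e+00,  4.20203384e-06,
        1.68357974e+00, -1.03101119e-01]), 'qvel': array([-1.65092430e-03, -2.69690231e-03, -3.36362767e-03, -9.46100250e-06,
        9.88656121e-04, -1.56021375e-03]), 'joint_efforts': array([ 2.49043282e-03, -3.53013217e+01, -3.14219928e+01, -9.95733672e-05,
        7.87766010e-03, -4.30023283e-05]), 'position': array([0.20320369, 0.51060566, 0.23023666]), 'ee_rot': array([-5.91399852e-01, -3.08483026e+00,  3.01843280e-03]), 'force': array([-0.11347261, -0.83515131,  0.06887886]), 'torque': array([ 0.02928416, -0.01682463,  0.05129859]), 'grip_force': 0.0, 'grip_width': 0.9996253736275972}
```

View pics/top0.png

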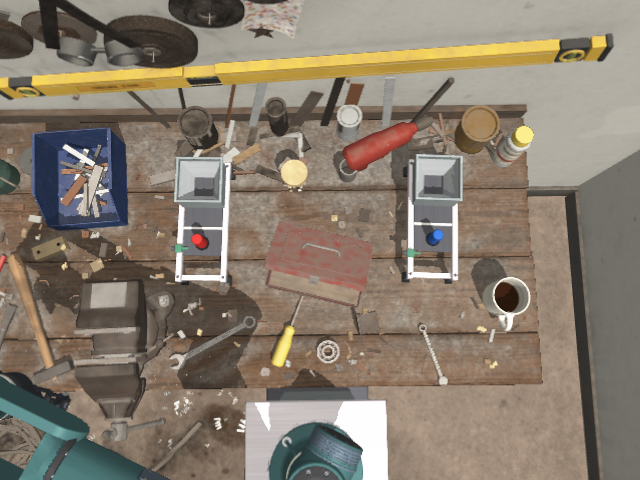

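View pics/side0.png

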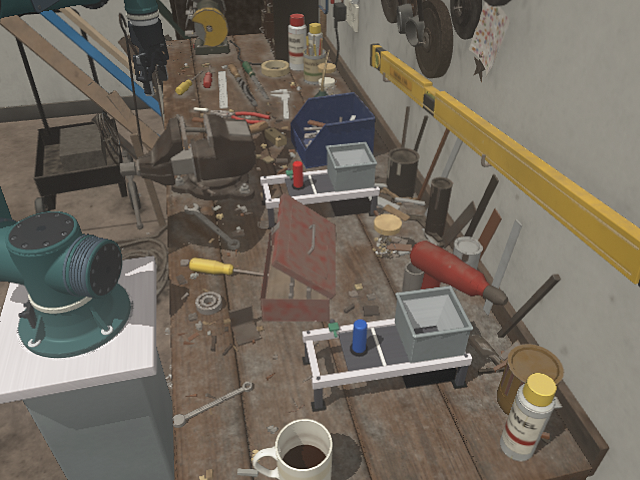

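The top view shows the red knob at about (200,241), the white line at row ~229, and its green pointer at about (180,248) on the left rail. The blue hopper stands on the right, with its knob at (435,237). Next I'll measure the hopper axis.

Run:
```python
from h import *
c=dict(np.load('pics/top0.npz'))
im=c['color'][140:300,150:250]; cv2.imwrite('pics/crop0.png',cv2.resize(im,None,fx=3.7,fy=3.7,interpolation=cv2.INTER_CUBIC))
hsv=cv2.cvtColor(c['color'],cv2.COLOR_BGR2HSV)
# vise top heights
ys,xs=np.mgrid[275:400:8,80:180:8]; P=depth(c,np.c_[xs.ravel(),ys.ravel()]); print('vise max z',P[:,2].max(), P[P[:,2]>.1].min(0),P[P[:,2]>.1].max(0))
m=cv2.inRange(hsv,(0,110,50),(8,255,255))[230:252,188:210]; ys,xs=np.where(m); print('knob', onz(c,[[xs.mean()+188,ys.mean()+230]],.135))
w=cv2.inRange(hsv,(0,0,190),(180,45,255)); 
# white rails: per-row first/last white run centre
L=[];R=[]
for v in range(206,274,2):
    x=np.where(w[v,165:240])[0]+165
    l=x[x<190];r=x[x>212]
    if len(l):L.append((np.median(l),v))
    if len(r):R.append((np.median(r),v))
for S in(L,R):
    p=onz(c,S,.078); vx,vy,x0,y0=cv2.fitLine(np.float32(p[:,:2]),cv2.DIST_HUBER,0,.01,.01).ravel(); print(np.degrees(np.arctan2(vy,vx)),x0,y0)
g=cv2.inRange(hsv,(35,60,40),(90,255,255)); k,l,s,ce=cv2.connectedComponentsWithStats(g)
for i in range(1,k):
    if s[i,4]>8 and 165<ce[i][0]<240 and 200<ce[i][1]<290: print(s[i],ce[i],onz(c,[ce[i]],.083))
```

```text
vise max z 0.17685558419338276 [0.17845194 0.35768261 0.10054159] [0.41063841 0.4843683  0.17685558]
knob [[0.50032702 0.2435303  0.135     ]]
-1.2955859 0.50077367 0.29815385
-1.5246375 0.4837201 0.19860339
[175 245  13   7  67] [179.74626866 248.        ] [[0.49254444 0.29606181 0.083     ]]
```

View pics/crop0.png

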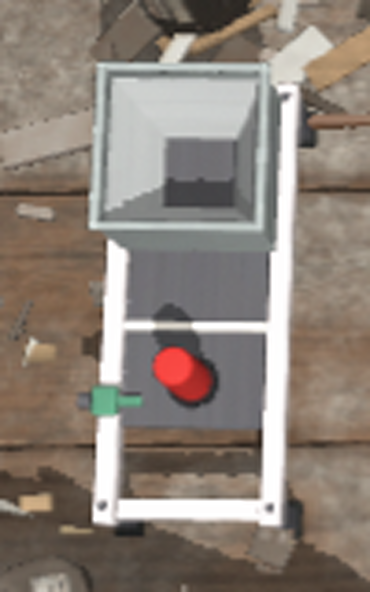

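The hopper axis is about -1.4° from world x. The pointer is near x=0.4925 and the line near 0.535. I'll move over the knob and turn the tool so the jaws close along y.

Request:
servo_tool([
  [[-1,-0.37,0,0,0,-0.5],[-1,-0.3,0,0,0,-0.5],[-1,-0.2,0,0,0,-0.5],[-1,-0.1,0,0,0,-0.5],[-1,-0.1,0,0,0,-0.5]],
], jaw=-1)

```text
time_s: 0.6
position: [0.3173, 0.4552, 0.2309]
ee_rot: [-0.042, -3.141, 0.001]
force: [-0.7, 0.1, 1.0]
grip_width: 1.001
grip_force: 0.0
```

```bash
cat >> h.py <<'E'
def go(target,yaw=None):
    o=readout.observe(); R=cv2.Rodrigues(np.float64(o['ee_rot']))[0]
    d=np.float64(target)-o['position']; print('t',o['time_s'],'pos',o['position'].round(4),'units',(R.T@d/.025).round(2),'yaw_y',np.degrees(np.arctan2(R[1,1],R[0,1])).round(2),'tilt',np.degrees(R[:2,2]).round(2),'F',o['force'].round(1))
E
python3 -c "
from h import *
go([.49,.244,.23])"
```

```text
t 0.6 pos [0.3173 0.4552 0.2309] units [-7.13 -8.26  0.04] yaw_y 88.46 tilt [-0.03 -0.04] F [-0.7  0.1  1. ]
```

Request:
servo_tool([
  [[-1,-1,0,0,0,0],[-1,-1,0,0,0,0],[-1,-1,0,0,0,0],[-1,-1,0,0,0,0],[-1,-1,0,0,0,0]],
])

```text
time_s: 1.1
position: [0.4385, 0.3261, 0.2307]
ee_rot: [-0.047, -3.14, 0.001]
force: [-0.3, 0.7, -0.1]
grip_width: 1.002
grip_force: 0.0
```

Request:
servo_tool([
  [[-0.8,-1,0,0,0,0],[-0.7,-1,0,0,0,0],[-0.3,-0.8,0,0,0,0],[0,0,0,0,0,0],[0,0,0,0,0,0]],
])

```text
time_s: 1.6
position: [0.4806, 0.2559, 0.2308]
ee_rot: [-0.048, -3.14, -0.001]
force: [-0.8, 0.2, -0.5]
grip_width: 0.998
grip_force: 0.0
```

```bash
python3 -c "
from h import *
go([.49,.244,.23])
c=cap('wrist','w1'); print(c['origin'],c['attitude'],c['fovy'])"
```

```text
t 1.6 pos [0.4806 0.2559 0.2308] units [-0.39 -0.47  0.03] yaw_y 88.24 tilt [-0.07  0.02] F [-0.8  0.2 -0.5]
[0.40784122 0.25786108 0.37378384] [2.09341521 2.03202488 0.29884524] 71.04878140639673
```

View pics/w1.png

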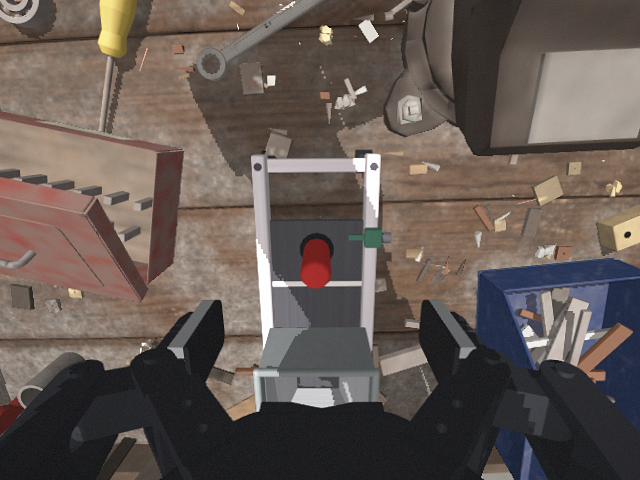

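The wrist view shows the knob at about (316,262), the white line at row ~284 from cols 272 to 362, and the pointer tip at about (350,238).

```bash
cat >> h.py <<'E'
def meas(f,r=None):
    c=dict(np.load('pics/'+f+'.npz')); im=c['color']; hsv=cv2.cvtColor(im,cv2.COLOR_BGR2HSV)
    g=cv2.inRange(hsv,(55,90,30),(95,255,255)); k,l,s,ce=cv2.connectedComponentsWithStats(g)
    i=1+np.argmax([s[j,4] if 200<ce[j][0]<460 else 0 for j in range(1,k)]); ys,xs=np.where(l==i)
    print('green box',s[i]); n=xs<xs.min()+8   # tip = low-column end
    tip=(xs.min(),ys[n].mean()); T=onz(c,[tip],.08)[0]; print('tip',tip,T.round(4))
    m=cv2.inRange(hsv,(0,120,60),(10,255,255))|cv2.inRange(hsv,(172,120,60),(180,255,255)); m[:,:230]=0;m[:,420:]=0
    k,l,s,ce=cv2.connectedComponentsWithStats(m); i=1+np.argmax(s[1:,4]); ys,xs=np.where(l==i); P=depth(c,np.c_[xs,ys]); t=abs(P[:,2]-.14)<.004
    print('knob',s[i],P[t].mean(0).round(4),t.sum(), 'pix centroid@.14',onz(c,[[xs[t].mean(),ys[t].mean()]],.14)[0].round(4))
    return c,T,hsv
def line(c,hsv,r0,r1,cols):
    L=[]
    for u in cols:
        v=hsv[r0:r1,u,2].astype(float); v=np.clip(v-np.percentile(v,50)-25,0,None); L.append((u,r0+(v*np.arange(r1-r0)).sum()/v.sum()))
    P=onz(c,L,.075); p=np.polyfit(P[:,1],P[:,0],1); print('line slope deg',np.degrees(np.arctan(p[0])),'x res',np.std(P[:,0]-np.polyval(p,P[:,1]))); return p
E
python3 - <<'E'
from h import *
c,T,hsv=meas('w1')
p=line(c,hsv,274,295,list(range(278,298,2))+list(range(336,358,2)))
s=np.sin(np.arctan(p[0])); 
d=(np.polyval(p,T[1])-T[0])*np.cos(np.arctan(p[0])); print('line - tip along axis',d,'line at y=.244',np.polyval(p,.244))
E
```

```text
green box [349 229  33  18 353]
tip (np.int64(349), np.float64(237.1081081081081)) [0.4924 0.2807 0.08  ]
knob [ 300  238   31   51 1273] [0.5028 0.2506 0.1395] 685 pix centroid@.14 [0.5026 0.2506 0.14  ]
line slope deg 1.265910829408397 x res 0.0001790956110616405
line - tip along axis 0.04755847106115118 line at y=.244 0.5391118295277297
```

```bash
python3 -c "
from h import *
go([.5035,.251,.102])"
```

```text
t 1.65 pos [0.4804 0.2565 0.231 ] units [-0.93 -0.19  5.16] yaw_y 88.31 tilt [-0.05  0.03] F [-0.4  0.4 -1.1]
```

Request:
servo_tool([
  [[-0.5,-0.1,0.3,0,0,-0.05],[-0.43,-0.1,0.6,0,0,0],[0,0,0.6,0,0,0],[0,0,0.6,0,0,0],[0,0,0,0,0,0]],
])

```text
time_s: 2.15
position: [0.5018, 0.2499, 0.1742]
ee_rot: [-0.035, -3.134, 0.004]
force: [-0.9, -0.3, -0.1]
grip_width: 0.998
grip_force: 0.0
```

Request:
servo_tool([
  [[0,0,0.8,0,0,0],[0,0,0.8,0,0,0],[0,0,0.8,0,0,0],[0,0,0.6,0,0,0],[0,0,0,0,0,0]],
])

```text
time_s: 2.65
position: [0.5022, 0.25, 0.1011]
ee_rot: [-0.035, -3.136, 0.003]
force: [0.4, 0.0, 0.2]
grip_width: 0.998
grip_force: 0.0
```

```bash
python3 -c "
from h import *
go([.5035,.251,.102])
cap('wrist','w2')"
```

```text
t 2.65 pos [0.5022 0.25   0.1011] units [-0.05  0.04 -0.04] yaw_y 88.71 tilt [-0.28 -0.1 ] F [0.4 0.  0.2]
```

View pics/w2.png

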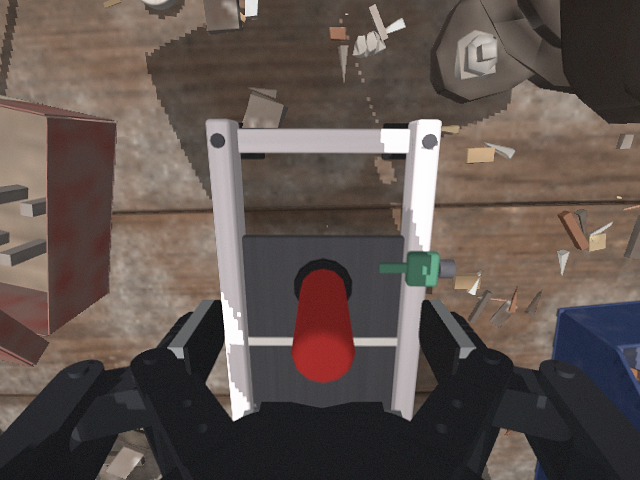

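The knob, with its top at (323,355), is centred between the fingers, and the line and pointer tip (380,268) are both in view. I'll close and measure again.

Request:
servo_tool([
  [[0,0,0,0,0,0],[0,0,0,0,0,0],[0,0,0,0,0,0],[0,0,0,0,0,0],[0,0,0,0,0,0]],
], jaw=1, grip_force=70)

```text
time_s: 3.2
position: [0.5043, 0.2504, 0.1048]
ee_rot: [0.036, 3.14, 0.0]
force: [-1.2, -0.4, 4.0]
grip_width: 0.258
grip_force: 68.7
```

Request:
servo_tool([
  [[0,0,0,0,0,0],[0,0,0,0,0,0],[0,0,0,0,0,0],[0,0,0,0,0,0],[0,0,0,0,0,0]],
])

```text
time_s: 3.7
position: [0.5043, 0.2505, 0.1048]
ee_rot: [0.036, 3.14, 0.001]
force: [-1.1, -0.8, 5.3]
grip_width: 0.262
grip_force: 68.9
```

Run:
```python
from h import *
c,T,hsv=meas('w2')
p=line(c,hsv,330,354,list(range(252,284,3))+list(range(366,394,3)))
print('d w2',(np.polyval(p,T[1])-T[0])*np.cos(p[0]))
cap('wrist','w3'); go([.5035,.251,.102])
```

```text
green box [ 379  252   61   34 1199]
tip (np.int64(379), np.float64(267.52830188679246)) [0.4932 0.28   0.08  ]
knob [ 291  268   64  115 5641] [0.5025 0.2504 0.1396] 2820 pix centroid@.14 [0.5021 0.2504 0.14  ]
line slope deg 1.3777780978123322 x res 1.7638766816063598e-05
d w2 0.047489694557198044
t 3.75 pos [0.5043 0.2505 0.1047] units [0.03 0.02 0.11] yaw_y 88.7 tilt [0.07 0.02] F [-1.  -0.   5.1]
```

View pics/w3.png

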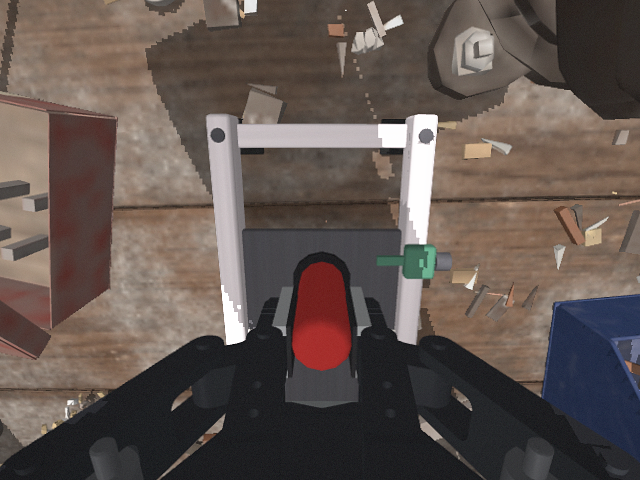

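The knob is gripped. I need to pull 47.5 mm, which is 1.9 units along tool +x.

Request:
servo_tool([
  [[0.2,0,0,0,0,0],[0.3,0,0,0,0,0],[0.3,0,0,0,0,0],[0.3,0,0,0,0,0],[0.2,0,0,0,0,0]],
])

```text
time_s: 4.25
position: [0.475, 0.2512, 0.1048]
ee_rot: [0.037, 3.132, 0.002]
force: [9.5, 0.3, -1.0]
grip_width: 0.261
grip_force: 68.6
```

Request:
servo_tool([
  [[0.2,0,0,0,0,0],[0.2,0,0,0,0,0],[0.1,0,0,0,0,0],[0,0,0,0,0,0],[0,0,0,0,0,0]],
])

```text
time_s: 4.75
position: [0.4621, 0.2516, 0.1048]
ee_rot: [0.036, 3.134, 0.002]
force: [7.6, -0.0, 0.9]
grip_width: 0.257
grip_force: 68.8
```

```bash
python3 -c "
from h import *
go([.4568,.2516,.1047])"
```

```text
t 4.75 pos [0.4621 0.2516 0.1048] units [ 0.21 -0.    0.  ] yaw_y 88.67 tilt [0.45 0.06] F [ 7.6 -0.   0.9]
```

Request:
servo_tool([
  [[0.1,0,0,0,0,0],[0.1,0,0,0,0,0],[0,0,0,0,0,0],[0,0,0,0,0,0],[0,0,0,0,0,0]],
])

```text
time_s: 5.25
position: [0.4573, 0.2517, 0.1048]
ee_rot: [0.037, 3.133, 0.002]
force: [7.0, -0.4, 0.3]
grip_width: 0.258
grip_force: 68.7
```

Request:
servo_tool([
  [[0,0,0,0,0,0],[0,0,0,0,0,0],[0,0,0,0,0,0],[0,0,0,0,0,0],[0,0,0,0,0,0]],
], jaw=-1)

```text
time_s: 5.75
position: [0.4537, 0.2516, 0.1036]
ee_rot: [-0.036, -3.141, 0.0]
force: [-0.0, 0.0, -0.2]
grip_width: 0.999
grip_force: 0.0
```

```bash
python3 -c "
from h import *
go([.4568,.2516,.1047]);cap('wrist','w4')"
```

```text
t 5.75 pos [0.4537 0.2516 0.1036] units [-0.12  0.   -0.04] yaw_y 88.7 tilt [-0.03 -0.  ] F [-0.   0.  -0.2]
```

View pics/w4.png

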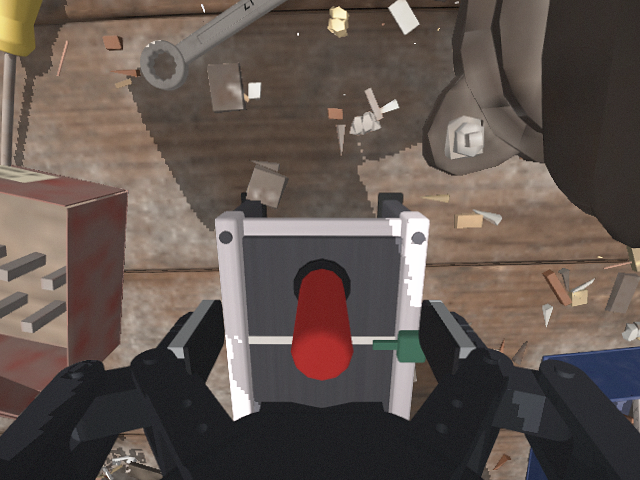

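The line (row ~340) and the pointer tip (373,345) nearly coincide. I'll measure the remaining offset.

Run:
```python
from h import *
c,T,hsv=meas('w4')
p=line(c,hsv,328,354,list(range(252,284,3))+list(range(360,368,2)))
print('d',(np.polyval(p,T[1])-T[0])*np.cos(p[0]))
```

```text
green box [373 331  52  31 846]
tip (np.int64(373), np.float64(344.48571428571427)) [0.4929 0.2801 0.08  ]
knob [ 291  269   62  112 5404] [0.4554 0.2515 0.1396] 2671 pix centroid@.14 [0.4551 0.2515 0.14  ]
line slope deg 1.3641652808611464 x res 1.4153330253667878e-05
d 0.00025493367081925203
```

The offset is 0.25 mm. I'll lift clear and check again from higher up.

Request:
servo_tool([
  [[0,0,-0.4,0,0,0],[0,0,-0.8,0,0,0],[0,0,-1,0,0,0],[0,0,-1,0,0,0],[0,0,-1,0,0,0]],
])

```text
time_s: 6.3
position: [0.454, 0.2516, 0.2108]
ee_rot: [0.036, 3.14, 0.001]
force: [-0.2, -0.4, 0.5]
grip_width: 1.003
grip_force: 0.0
```

Request:
servo_tool([
  [[-0.8,0,-0.5,0,0,0],[-0.8,0,0,0,0,0],[-0.8,0,0,0,0,0],[0,0,0,0,0,0],[0,0,0,0,0,0]],
])

```text
time_s: 6.8
position: [0.5137, 0.2502, 0.2216]
ee_rot: [-0.036, -3.141, -0.0]
force: [-0.2, -0.4, 0.2]
grip_width: 1.002
grip_force: 0.0
```

```bash
python3 -c "
from h import *
go([.45,.25,.23]);cap('wrist','w5')
c=cap('top','top1');h=cv2.cvtColor(c['color'],cv2.COLOR_BGR2HSV);m=cv2.inRange(h,(100,110,50),(130,255,255))[200:270,400:470];print(np.mean(np.where(m),1)+[200,400])"
```

```text
t 6.8 pos [0.5137 0.2502 0.2216] units [ 2.55 -0.07 -0.34] yaw_y 88.68 tilt [-0.04  0.01] F [-0.2 -0.4  0.2]
[236.47530864 435.17283951]
```

View pics/w5.png

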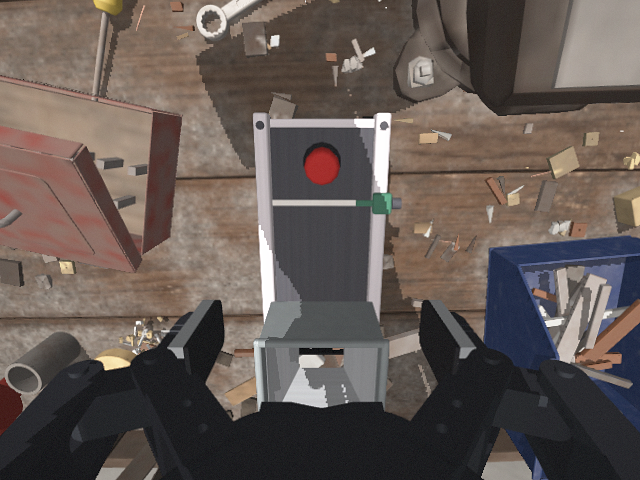

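The line (row ~203) runs straight into the pointer tip (358,203), and the blue knob hasn't moved from (435,236.5). One last number before handing in.

Run:
```python
from h import *
c,T,hsv=meas('w5')
p=line(c,hsv,195,212,list(range(278,350,3)))
d=(np.polyval(p,T[1])-T[0])*np.cos(p[0]); print('d',d)
if abs(d)<.001: print(job.job_done())
```

```text
green box [356 193  36  21 435]
tip (np.int64(356), np.float64(203.05263157894737)) [0.4925 0.2801 0.08  ]
knob [ 304  147   36   38 1035] [0.457  0.2515 0.1397] 964 pix centroid@.14 [0.457  0.2515 0.14  ]
line slope deg 1.3666554533867097 x res 1.257582586829498e-05
d 0.0003880407531283591
the job is handed in; nothing more can be done
None
```

I pulled the red-knobbed gate open until its white line was about 0.4 mm from the pointer tip (measured in the last wrist view), let go and lifted clear; the pointer and the blue gate did not move, and the job is handed in at about 7 s of the 32 s.

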